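# Fit the loaded battery case to the copy light

## Robot

A 6-joint arm with a two-finger parallel gripper is mounted at the origin on the work surface. World frame = base frame: x ahead of the robot, y to its left, z up, the work surface at z = 0. Lengths are in mm, angles in degrees, forces in N, time in s.
With the tool pointing down it reaches from about 350 to 725 mm from the base axis. Payload 4.3 kg.
Tool frame: the origin (TCP) lies at the very end of the fingers, on their centre line; the grasp point (between the pads) lies 19 mm behind it; y points along the fingers, z is the direction in which the jaws open and shut, and the axes are right-handed (so a half turn about y gives the same grasp; the last joint's range is limited). The gripper opens to 85 mm and grips with 20 to 120 N. Pads are 22 mm wide; open, the fingers measure 114 mm over their backs; the gripper's body (76 mm by 85 mm) begins 54 mm behind the grasp point. The pads swing forward as they close: fully open they stand 13 mm farther back than shut.
Start: joints at [63.982, 21.618, 4.641, 73.018, 0, 83.68], TCP at [193.822, 541.387, 231.329] pointing down, gripper open.
Joint ranges: [-156.06, 156.06], [-48.1, 94.91], [-58.44, 69.94], [-101.28, 121.22], [-78.64, 73.56], [-180, 180]. Speed limits (degrees/s): [147.25, 147.25, 180, 180, 180, 180].

## Interface

Orientations are given as [roll, pitch, yaw] about the fixed x, y, z axes, in that order (R = Rz(yaw) Ry(pitch) Rx(roll)).
In Python, from workcell import bot gives the robot as it stands.
- The arm moves only by the tool arm_command, never from a script. Its argument "targets" is a list of rows, each an object of numbers: "hand": the opening, from -1 (shut) to 1 (fully open); "dx", "dy", "dz": the shift along the tool's x, y, z in m; "roll": the turn about the tool's y in rad. In form: [{"hand": .., "dx": .., "dy": .., "dz": .., "roll": ..}, ...]. A call has 1 to 10 rows; each row is the pose to reach, as a shift and turn from the pose measured when the call began, along the tool's axes at that moment; what a row does not reach only later rows make up. A row lasts 1/8 s, in which the tool goes at most 62.5 mm and 10.7 degrees, less where a joint would pass 70% of its speed; a pose out of reach is approached as far as the arm can. A call with a gripper value outside its range is refused whole. The fingers move at their own pace and stop on an object; "force" is the grip in N (left out, the last holds). Time passes only in rows, so rows that repeat a pose let the fingers close. It gives the time, the measured TCP pose, the force and the opening at its end, in the units of the state.
- bot.read_state(): the state, without advancing time (a new reading comes with each control period).
- bot.capture(name): name is "scene" or "top"; returns a dict with "frame" (420x560x3 uint8, red, green, blue), "z_map" (420x560 float32, mm along the optical axis (not along the pixel's ray), 0 where there is no reading), "intrinsics" (3x3 intrinsics, pixels), "rvec" (rotation vector, rad) and "tvec" (3), from world to camera coordinates, as OpenCV has them. Camera axes: x right, y down, z forward; pixel columns grow to the right and rows downward; lengths in mm; the calibration is good to about 2 mm. A picture is of the moment at which its call begins.
- bot.job_done(): hands the job in, once; it reports no verdict.
The state is a dict: "time": time; "joint_positions": joint angles; "qd": joint speeds; "joint_efforts": joint torques, N m; "eef_pos": TCP position; "tcp_rot": TCP orientation; "force": force on the tool from outside, world axes, zero at the start; "torque": the same for the moment, N m; "finger_gap": opening from 0.0 (shut) to 1.0 (fully open).
Only numpy, scipy, OpenCV 4.12 (cv2) and the standard library are available. Lean on these libraries where they do the work, as an engineer would, in place of code of your own. Each camera call takes 0.05 s, during which the arm holds its last target. There are 200 camera calls.

## Task

Find by its weight which of the three identical battery cases is loaded with cells, and slide that one, leading end first, down the shoe on the back of the LED copy light until it is fully home and the latch has sprung up to hold it. Leave the two empty cases standing on the counter, do not knock the lamp off its aim, and leave the candlestick, decanter and tin where they are.

Things in the scene. Friction and masses are not known exactly. Their poses are not given: they have to be found in the camera images.
- case_a_mid (a point): one of three outwardly identical closed grey plastic battery cases, 70 mm long (x) x 38 wide (y) x 54 high (z), standing on the counter; this is its centre, 27 mm above its underside. Its leading end is -x (brass contact strip; turned to the robot within 0.5 rad), its trailing end +x (four black thumb ribs on top). The sides are flat, 38 mm apart, from 9.5 to 54 mm up: hold it there.
- case_b_mid (a point): another of the three cases, the same in every way; its centre, axes likewise. Under the body each case has a T-foot all along: a neck 26 mm wide from 4 to 9.5 mm above the underside, and at the bottom a flange 38 mm wide, 4 mm thick, notched for the latch from 6 to 18 mm behind the leading end.
- case_c_mid (a point): the third case, the same in every way; its centre, axes likewise. Two of the three cases are empty (about 60 to 95 g each), one holds its cells (about 180 to 240 g in all, with a slight rattle). Nothing but the weight tells them apart, and it may stand in any of the three places.
- shoe_seat (a point): battery shoe on the back of a black LED lamp head: a flat grey plate 48 mm wide. This point is on its surface, under the middle of a fully seated case, whose axes then lie along these: z the plate's normal (0.38 to 0.61 rad from vertical, leaning to the robot), x up the slope, y across. A case slides down along -x to an end stop at x = -35.5 mm, 16 mm high.
- shoe_mouth (a point): mouth of the shoe's two aluminium rails, on the plate's surface 7 mm up the slope from shoe_seat, same axes. From here to the stop they run beside the case: walls 41 mm apart, 8 mm high, with inward lips 30 mm apart, 5.2 to 8 mm above the plate, over the case's flange. Above here they flare outwards for 14 mm, without lips.
- shoe_entry (a point): point on the plate's surface 60 mm up the slope (+x) from shoe_seat, same axes. The plate is bare here and up to x = 106 mm from shoe_seat: a case laid on it with its middle over this point lies clear of the rails and their flare, and slides straight down from here.
- head_edge (a point): middle of the upper edge of the back of the lamp head (166 mm along the slope x 206 mm wide x 30 mm), 108 mm up the slope from shoe_seat, 12 mm below the plate's surface. The head is held by friction in a U-bracket stand fixed to the counter (cheeks and knobs 112 to 134 mm to either side, no higher than the plate's middle); a push above about 30 N tilts it.
- latch (a joint): sprung steel latch tongue in the plate, 12 mm wide, m: 0 = up, 3.2 mm proud (when free, or in a seated case's notch), to 0.0042 pressed in. Its steep face is at x = -27.5 mm from shoe_seat, its ramp faces the mouth. The case meets it some 11 mm before home, takes about 5 to 16 N of push to ride over it, and is caught 1.5 mm before the stop.
- candlestick: brass candlestick, 72 mm across the foot, 112 mm high; origin at the centre of its underside. Leave alone.
- decanter: green glass decanter with a stopper, 64 mm diameter, 150 mm high; origin at the centre of its underside. Leave alone.
- tin: low red round tin, 64 mm diameter, 50 mm high; origin at the centre of its underside. Leave alone.
Things that resemble listed ones, but are neither listed nor needed, are in the scene too. Leave any blue or green look-alike of the part that bears case_c_mid alone. Leave any brown look-alike of the part that bears case_a_mid alone.

How it is judged:
By the outcome, as a careful person would: the job done as asked, in the order asked, and still so for the second after the job is handed in, with the robot touching nothing.
It also fails if it takes over 64 s, if anything falls off the work surface, if the arm or the gripper's body presses on something with over 40 N, if the wrist force passes 120 N, or if a joint passes its speed limit or range.

## Working session

There is one attempt and no reset: what is moved stays moved. The work goes in short steps, Python scripts to look and compute and a tool call to move; the robot and the scene stay as the last step left them, time stands still between calls to the robot, and variables do not carry over. Pictures are saved under pics/ and viewed, about 8 in all and at most 12, crops included, and the job is handed in when it is done.

Besides the shell and the picture viewer there is one more tool, called as name(argument=value, ...), one argument or row to a line, values as JSON. arm_command: Moves the arm, as the interface text tells. Its arguments: {"type":"object","properties":{"targets":{"type":"array"},"force":{"type":"number"}},"required":["targets"]}

```bash
ls; mkdir -p pics
cat > h.py <<'E'
import numpy as np, cv2
from workcell import bot
from scipy.spatial.transform import Rotation as Rn
def cap(n):
    c=bot.capture(n); R=cv2.Rodrigues(np.array(c['rvec'],float))[0]
    z=c['z_map'].astype(float); K=np.array(c['intrinsics']); t=np.array(c['tvec'],float).ravel()
    v,u=np.mgrid[:z.shape[0],:z.shape[1]]
    P=np.stack([(u-K[0,2])/K[0,0]*z,(v-K[1,2])/K[1,1]*z,z],-1)
    W=(P-t)@R; W[z==0]=np.nan
    return c['frame'],W,(K,R,t)
def save(n,img,s=1):
    cv2.imwrite('pics/'+n+'.png',cv2.resize(img[...,::-1],None,fx=s,fy=s,interpolation=cv2.INTER_CUBIC))
def st():
    s=bot.read_state(); 
    for k in ('time','joint_positions','eef_pos','tcp_rot','force','torque','finger_gap'): print(k,np.round(s[k],3))
    return s
E
python3 - <<'E'
from h import *
st()
for n in('scene','top'):
    f,W,_=cap(n); np.savez(n,f=f,W=W); save(n+'0',f,1.4)
E
```

```text
pics
time 0.0
joint_positions [ 6.3981e+01  2.1663e+01  4.5630e+00  7.3015e+01 -1.0000e-03  8.3681e+01]
eef_pos [193.548 540.776 230.355]
tcp_rot [-9.0114e+01  1.2000e-02 -1.9701e+01]
force [-0.065 -0.204 -0.085]
torque [ 0.035  0.028 -0.01 ]
finger_gap 1.0
```

View pics/scene0.png

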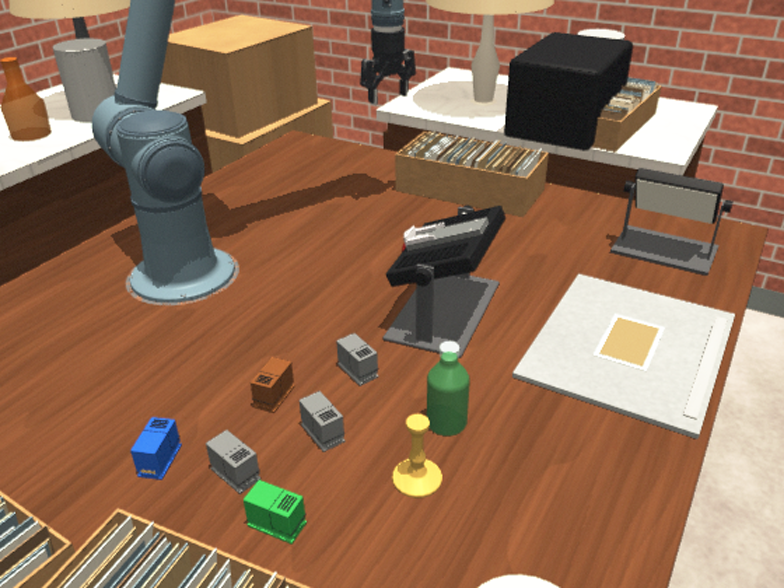

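View pics/top0.png

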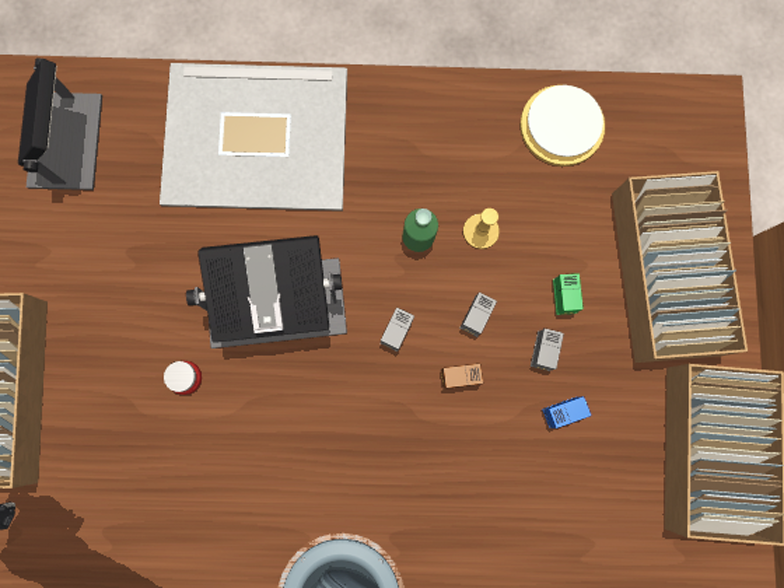

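Top view (1.4x): the grey cases are at (397,329), (479,313) and (547,349). Look-alikes to leave are brown (462,377), blue (567,412) and green (568,293). The lamp shoe is at (264,290), the decanter at (420,230), the candlestick at (482,230) and the tin at (182,377).

Run:
```python
from h import *
d=np.load('top.npz');f,W=d['f'],d['W']
print('top cam')
for n,(u,v) in dict(a=(397,329),b=(479,313),c=(547,349),brown=(462,377),green=(568,293),blue=(567,412)).items():
    u,v=int(u/1.4),int(v/1.4); s=np.s_[v-25:v+25,u-25:u+25]
    w=W[s].reshape(-1,3); c=f[s].reshape(-1,3).astype(int)
    m=(abs(w[:,2]-54)<5)&(np.hypot(*(w[:,:2]-W[v,u,:2]).T)<48)
    q=w[m]; r=cv2.minAreaRect(q[:,:2].astype(np.float32)); print(n,m.sum(),np.round(r[0],1),np.round(r[1],1),round(r[2],1),'z',np.median(q[:,2]).round(1), 'mean',q[:,:2].mean(0).round(1))
for n,(u,v) in dict(decanter=(424,218),candle=(489,216),tin=(180,377)).items(): print(n,W[int(v/1.4),int(u/1.4)].round())
# head
g=W[150:260,130:250]; 
for (u,v) in [(262,260),(258,280),(268,280),(262,250),(250,250),(275,250),(264,310),(225,270),(305,270),(225,320),(310,320),(205,250),(318,240)]:
    print((u,v),W[int(v/1.4),int(u/1.4)].round(1),f[int(v/1.4),int(u/1.4)])
save('lampcrop',f[160:255,130:250],6)
```

```text
top cam
a 357 [491.7 -92.7] [37.5 70.5] 64.9 z 54.8 mean [491.5 -92.5]
b 359 [ 524.6 -246.8] [37.8 69.9] 64.0 z 54.9 mean [ 523.1 -246. ]
c 368 [ 460.7 -377.4] [39.4 70.1] 77.5 z 54.8 mean [ 460.3 -376.6]
brown 355 [ 406.9 -215.6] [37.7 69.9] 7.9 z 54.9 mean [ 406.8 -215.1]
green 348 [ 568.7 -418.9] [71.1 39.5] 5.6 z 54.6 mean [ 568.1 -418.5]
blue 375 [ 345.3 -411.7] [37.7 71. ] 20.5 z 54.9 mean [ 345.4 -411.3]
decanter [ 679. -132.  149.]
candle [ 695. -255.  113.]
tin [392. 304.  54.]
(262, 260) [585.5 142.1 196.2] [163 162 156]
(258, 280) [552.3 150.  179.7] [163 161 156]
(268, 280) [552.5 133.2 180.6] [163 161 156]
(262, 250) [602.2 142.9 197. ] [165 162 157]
(250, 250) [601.1 163.7 199.6] [164 162 157]
(275, 250) [605.5 123.3 185.1] [61 60 60]
(264, 310) [504.1 140.1 164.9] [162 160 155]
(225, 270) [570.6 208.5 177.8] [61 58 59]
(305, 270) [575.9  73.3 169.4] [60 58 58]
(225, 320) [487.6 209.3 148.5] [43 42 44]
(310, 320) [492.9  63.  136.9] [47 45 46]
(205, 250) [601.2 241.2 189.8] [49 47 48]
(318, 240) [624.5  49.9 185.8] [27 26 28]
```

View pics/lampcrop.png

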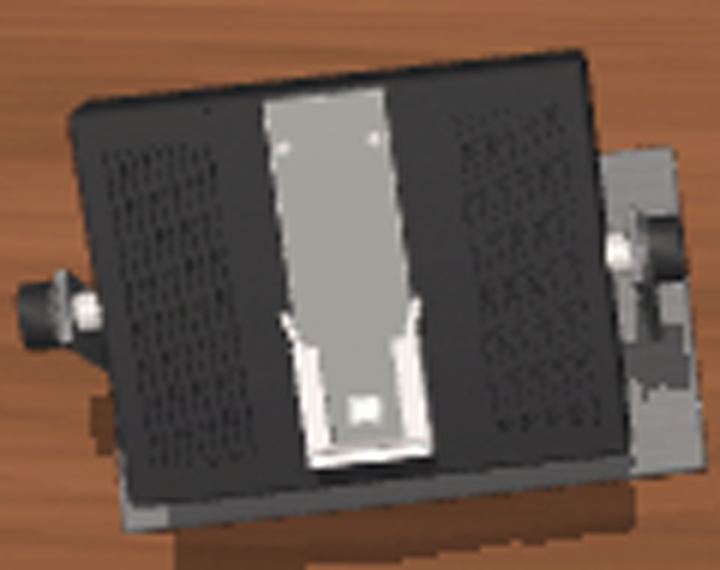

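The crop shows the plate running from row 95 down. The rail flare starts at about row 300, the stop is at about row 458, and the latch tongue is at (365,408). Next I fit the shoe frame.

```bash
cat > lamp.py <<'E'
from h import *
def lamp(verbose=True):
    # plane from both cameras, gradient = slope dir
    f,W,(K,R,t)=cap('top')
    c0=-R.T@t
    g=f.astype(int).sum(2)/3
    v,u=np.mgrid[:420,:560]
    X=W[...,0];Y=W[...,1]
    plate=(u>174)&(u<200)&(v>176)&(v<206)&(g>140)
    head=(u>146)&(u<228)&(v>178)&(v<238)&(g<75)&~((u>170)&(u<206))
    def fit(P):
        for _ in range(4):
            c=np.median(P,0) if _==0 else P.mean(0); n=np.linalg.svd(P-P.mean(0))[2][2]; n*=np.sign(n[2]); r=(P-P.mean(0))@n
            P=P[abs(r)<2.5*r.std()+.1]
        return n,P.mean(0),r.std()
    ok=~np.isnan(X)
    n1,p1,s1=fit(W[plate&ok]); n2,p2,s2=fit(W[head&ok])
    print('plate n',n1.round(3),s1.round(2),'head n',n2.round(3),s2.round(2),'gap',((p1-p2)@n2).round(2))
    return f,W,(K,R,t),n2,p1,p2
def ray(px,K,R,t,n,p):
    d=R.T@np.linalg.solve(K,np.array([px[0],px[1],1.])); c=-R.T@t
    return c+d*((p-c)@n)/(d@n)
E
python3 - <<'E'
from lamp import *
f,W,(K,R,t),n,p1,p2=lamp()
x=np.array([0,0,1])-n*n[2]; x/=np.linalg.norm(x); y=np.cross(n,x)
print('tilt',np.arccos(n[2]).round(3),'yaw x',np.degrees(np.arctan2(x[1],x[0])).round(2))
pp=p2+12*n
pl=pp+n*((p1-pp)@n)*0.5
o=lambda a,b:(130+(a+.5)/6-.5,160+(b+.5)/6-.5)
for nm,a,b,h in [('TL',265,102,0),('TR',383,91,0),('plateL mid',283,220,0),('plateR mid',401,220,0),('latch',365,408,2),('stopL',312,467,0),('stopR',432,455,0),('stop face top L',318,455,16),('flareL',285,315,8),('flareR',415,300,8),('mouthL',297,345,8),('mouthR',408,333,8),('headTL',76,108,-12),('headTR',582,58,-12),('headBL',132,500,-12),('headBR',625,458,-12)]:
    q=ray(o(a,b),K,R,t,n,pl+h*n); print(nm,q.round(1),'slope',((q-pl)@x).round(1),((q-pl)@y).round(1))
print(pl,x,y,n)
# scene cam check
f,W,_=cap('scene')
m=(abs((W-p2)@n)<6)&(abs((W-pl)@x)<110)&(abs((W-pl)@y)<110)
P=W[m]; print('scene head',m.sum()); 
for lo in(-1,):
    c=P.mean(0); nn=np.linalg.svd(P-c)[2][2]; print(nn*np.sign(nn[2]),((c-p2)@n).round(2))
m=(abs((W-pl)@n)<5)&(abs((W-pl)@x)<60)&(abs((W-pl)@y)<20); print('scene plate',m.sum(),np.median((W[m]-pl)@n))
E
```

```text
plate n [-0.401 -0.048  0.915] 2.35 head n [-0.398 -0.055  0.916] 2.76 gap 11.11
tilt 0.413 yaw x 7.81
TL [603.1 173.  204.4] slope 80.7 18.5
TR [608.9 127.1 204.1] slope 80.0 -27.8
plateL mid [559.9 166.7 185.2] slope 32.9 18.2
plateR mid [561.5 120.4 183.2] slope 27.8 -27.9
latch [489.6 135.  155. ] slope -46.8 -3.7
stopL [466.5 156.7 144.1] slope -69.5 20.9
stopR [472.6 108.6 143.9] slope -70.0 -27.5
stop face top L [469.4 151.6 162.5] slope -60.2 15.5
flareL [523.  165.1 177.8] slope -3.7 21.6
flareR [530.3 114.  178. ] slope -3.3 -30.0
mouthL [511.9 160.6 172.7] slope -16.4 18.6
mouthR [517.8 116.9 172.7] slope -16.4 -25.5
headTL [600.9 249.  194.8] slope 84.2 94.1
headTR [626.7  50.4 194.2] slope 82.8 -106.2
headBL [452.8 231.4 129.5] slope -78.5 96.8
headBR [475.3  31.7 127.4] slope -83.8 -104.1
[532.44245072 144.62807711 171.98854506] [0.90744612 0.12447092 0.40130852] [-1.35893746e-01  9.90723417e-01 -6.93889390e-18] [-0.39758575 -0.05453532  0.91594294]
scene head 1403
[-0.38903046 -0.06000567  0.91926852] -0.29
scene plate 219 -0.9554060401676547
```

arm_command(
  targets=[
    {"hand": 1, "dx": 0.494, "dy": 0, "dz": -0.496, "roll": 0.093},
    {"hand": 1, "dx": 0.494, "dy": 0, "dz": -0.496, "roll": 0.093},
    {"hand": 1, "dx": 0.494, "dy": 0, "dz": -0.496, "roll": 0.093},
    {"hand": 1, "dx": 0.494, "dy": 0, "dz": -0.496, "roll": 0.093},
    {"hand": 1, "dx": 0.494, "dy": 0, "dz": -0.496, "roll": 0.093},
    {"hand": 1, "dx": 0.494, "dy": 0, "dz": -0.496, "roll": 0.093},
    {"hand": 1, "dx": 0.494, "dy": 0, "dz": -0.496, "roll": 0.093},
    {"hand": 1, "dx": 0.494, "dy": 0, "dz": -0.496, "roll": 0.093},
    {"hand": 1, "dx": 0.494, "dy": 0, "dz": -0.496, "roll": 0.093},
    {"hand": 1, "dx": 0.494, "dy": 0, "dz": -0.496, "roll": 0.093},
  ],
  force=30,
)

```text
time: 1.45
eef_pos: [460.1, -26.4, 231.4]
tcp_rot: [-90.0, -0.0, -25.1]
force: [1.1, 1.7, 1.4]
finger_gap: 1.0
```

```bash
cat > go.py <<'E'
import sys
from h import *
def go(x,y,z,yaw):
    s=bot.read_state(); p=np.array(s['eef_pos']); R=Rn.from_euler('xyz',s['tcp_rot'],degrees=True).as_matrix()
    d=R.T@(np.array([x,y,z])-p); r=-np.radians((yaw-s['tcp_rot'][2]+180)%360-180)
    print('t',round(s['time'],2),'p',p.round(1),'rot',np.round(s['tcp_rot'],1),'F',np.round(s['force'],2),'gap',round(s['finger_gap'],3))
    print('dx dy dz roll',(d/1000).round(4),r.round(3),'dist',np.linalg.norm(d).round())
if __name__=='__main__':
    for a in sys.argv[1:]: go(*map(float,a.split(',')))
E
python3 go.py 491.5,-92.5,100,-25 491.5,-92.5,16,-25
```

```text
t 1.45 p [460.1 -26.4 231.4] rot [-90.   -0.  -25.1] F [1.07 1.74 1.4 ] gap 1.0
dx dy dz roll [ 0.0564  0.1314 -0.0465] -0.001 dist 150.0
t 1.45 p [460.1 -26.4 231.4] rot [-90.   -0.  -25.1] F [1.07 1.74 1.4 ] gap 1.0
dx dy dz roll [ 0.0564  0.2154 -0.0464] -0.001 dist 227.0
```

arm_command(
  targets=[
    {"hand": 1, "dx": 0.0564, "dy": 0.06, "dz": -0.0465, "roll": 0},
    {"hand": 1, "dx": 0.0564, "dy": 0.11, "dz": -0.0465, "roll": 0},
    {"hand": 1, "dx": 0.0564, "dy": 0.13, "dz": -0.0465, "roll": 0},
    {"hand": 1, "dx": 0.0564, "dy": 0.17, "dz": -0.0465, "roll": 0},
    {"hand": 1, "dx": 0.0564, "dy": 0.2, "dz": -0.0465, "roll": 0},
    {"hand": 1, "dx": 0.0564, "dy": 0.2154, "dz": -0.0465, "roll": 0},
    {"hand": 1, "dx": 0.0564, "dy": 0.2154, "dz": -0.0465, "roll": 0},
    {"hand": -1, "dx": 0.0564, "dy": 0.2154, "dz": -0.0465, "roll": 0},
    {"hand": -1, "dx": 0.0564, "dy": 0.2154, "dz": -0.0465, "roll": 0},
    {"hand": -1, "dx": 0.0564, "dy": 0.2154, "dz": -0.0465, "roll": 0},
  ],
  force=30,
)

```text
time: 2.7
eef_pos: [492.4, -92.8, 17.0]
tcp_rot: [-90.0, -0.1, -25.0]
force: [-0.0, -0.3, -0.1]
finger_gap: 0.441
```

arm_command(
  targets=[
    {"hand": -1, "dx": 0, "dy": 0, "dz": 0, "roll": 0},
    {"hand": -1, "dx": 0, "dy": 0, "dz": 0, "roll": 0},
    {"hand": -1, "dx": 0, "dy": 0, "dz": 0, "roll": 0},
    {"hand": -1, "dx": 0, "dy": 0, "dz": 0, "roll": 0},
  ],
)

```text
time: 3.2
eef_pos: [492.3, -92.8, 17.0]
tcp_rot: [-90.0, -0.1, -25.0]
force: [-0.1, -0.2, -0.4]
finger_gap: 0.441
```

```bash
python3 go.py 491.5,-92.5,16,-25
```

```text
t 3.2 p [492.3 -92.8  17. ] rot [-90.   -0.1 -25. ] F [-0.15 -0.17 -0.38] gap 0.441
dx dy dz roll [-0.0009  0.001  -0.0001] -0.001 dist 1.0
```

Gripped (gap 0.441 ≈ 37.5 mm). Lift 40 mm, settle and weigh.

arm_command(
  targets=[
    {"hand": -1, "dx": 0, "dy": -0.015, "dz": 0, "roll": 0},
    {"hand": -1, "dx": 0, "dy": -0.03, "dz": 0, "roll": 0},
    {"hand": -1, "dx": 0, "dy": -0.03, "dz": 0, "roll": 0},
    {"hand": -1, "dx": 0, "dy": -0.03, "dz": 0, "roll": 0},
    {"hand": -1, "dx": 0, "dy": -0.03, "dz": 0, "roll": 0},
    {"hand": -1, "dx": 0, "dy": -0.03, "dz": 0, "roll": 0},
  ],
)

```text
time: 3.95
eef_pos: [491.8, -92.6, 46.6]
tcp_rot: [-90.0, -0.1, -25.0]
force: [-0.1, 0.4, -1.0]
finger_gap: 0.443
```

Run:
```python
from h import *
st()
for i in range(4):
    bot.capture('top'); s=bot.read_state(); print(np.round(s['force'],2),np.round(s['torque'],3))
```

```text
time 3.95
joint_positions [-1.7902e+01  2.1123e+01 -2.5478e+01  4.3329e+01 -3.7000e-02  7.1430e+00]
eef_pos [491.828 -92.567  46.561]
tcp_rot [-9.0028e+01 -7.3000e-02 -2.5045e+01]
force [-0.079  0.367 -1.029]
torque [ 0.025 -0.012 -0.029]
finger_gap 0.443
[-0.27  0.24 -1.51] [ 0.028 -0.026  0.018]
[-0.52  0.21 -1.62] [-0.011  0.025 -0.017]
[ 0.82  0.2  -0.98] [ 0.021 -0.014  0.005]
[ 0.19 -0.04 -0.62] [-0.036  0.02   0.007]
```

```bash
cat > w.py <<'E'
from h import *
F=[]
for i in range(14):
    bot.capture('top'); F.append(bot.read_state()['force'])
F=np.array(F); print(F.mean(0).round(2),(F.std(0)/14**.5).round(2), bot.read_state()['time'])
E
python3 w.py
```

```text
[-0.05 -0.09 -0.72] [0.13 0.15 0.13] 4.85
```

Case A is about 0.8 N, so it is empty. Set it down and go to B.

arm_command(
  targets=[
    {"hand": -1, "dx": 0, "dy": 0.018, "dz": 0, "roll": 0},
    {"hand": -1, "dx": 0, "dy": 0.0295, "dz": 0, "roll": 0},
    {"hand": -1, "dx": 0, "dy": 0.0295, "dz": 0, "roll": 0},
    {"hand": 1, "dx": 0, "dy": 0.0295, "dz": 0, "roll": 0},
    {"hand": 1, "dx": 0, "dy": 0.0295, "dz": 0, "roll": 0},
    {"hand": 1, "dx": 0, "dy": 0.0295, "dz": 0, "roll": 0},
    {"hand": 1, "dx": 0, "dy": 0.0, "dz": 0, "roll": 0},
    {"hand": 1, "dx": 0, "dy": -0.05, "dz": 0, "roll": 0},
    {"hand": 1, "dx": 0, "dy": -0.07, "dz": 0, "roll": 0},
  ],
)

```text
time: 5.98
eef_pos: [493.8, -93.1, 119.9]
tcp_rot: [-90.0, -0.4, -25.0]
force: [0.5, 0.1, -0.0]
finger_gap: 1.001
```

```bash
python3 go.py 523.7,-246.4,110,-26 523.7,-246.4,17,-26
```

```text
t 5.97 p [493.8 -93.1 119.9] rot [-90.   -0.4 -25. ] F [ 0.51  0.13 -0.01] gap 1.001
dx dy dz roll [ 0.0919  0.0105 -0.1262] 0.017 dist 156.0
t 5.97 p [493.8 -93.1 119.9] rot [-90.   -0.4 -25. ] F [ 0.51  0.13 -0.01] gap 1.001
dx dy dz roll [ 0.0913  0.1035 -0.1262] 0.017 dist 187.0
```

arm_command(
  targets=[
    {"hand": 1, "dx": 0.0915, "dy": 0.01, "dz": -0.126, "roll": 0.017},
    {"hand": 1, "dx": 0.0915, "dy": 0.01, "dz": -0.126, "roll": 0.017},
    {"hand": 1, "dx": 0.0915, "dy": 0.01, "dz": -0.126, "roll": 0.017},
    {"hand": 1, "dx": 0.0915, "dy": 0.01, "dz": -0.126, "roll": 0.017},
    {"hand": 1, "dx": 0.0915, "dy": 0.06, "dz": -0.126, "roll": 0.017},
    {"hand": 1, "dx": 0.0915, "dy": 0.095, "dz": -0.126, "roll": 0.017},
    {"hand": 1, "dx": 0.0915, "dy": 0.103, "dz": -0.126, "roll": 0.017},
    {"hand": 1, "dx": 0.0915, "dy": 0.103, "dz": -0.126, "roll": 0.017},
    {"hand": -1, "dx": 0.0915, "dy": 0.103, "dz": -0.126, "roll": 0.017},
    {"hand": -1, "dx": 0.0915, "dy": 0.103, "dz": -0.126, "roll": 0.017},
  ],
  force=30,
)

```text
time: 7.22
eef_pos: [525.2, -246.9, 19.1]
tcp_rot: [-90.0, -0.5, -26.0]
force: [-0.7, -0.4, -1.5]
finger_gap: 0.605
```

arm_command(
  targets=[
    {"hand": -1, "dx": 0, "dy": 0, "dz": 0, "roll": 0},
    {"hand": -1, "dx": 0, "dy": 0, "dz": 0, "roll": 0},
    {"hand": -1, "dx": 0, "dy": -0.015, "dz": 0, "roll": 0},
    {"hand": -1, "dx": 0, "dy": -0.03, "dz": 0, "roll": 0},
    {"hand": -1, "dx": 0, "dy": -0.03, "dz": 0, "roll": 0},
    {"hand": -1, "dx": 0, "dy": -0.03, "dz": 0, "roll": 0},
    {"hand": -1, "dx": 0, "dy": -0.03, "dz": 0, "roll": 0},
  ],
)

```text
time: 8.1
eef_pos: [524.5, -246.5, 48.6]
tcp_rot: [-90.0, -0.5, -26.0]
force: [-0.4, 0.5, -0.5]
finger_gap: 0.437
```

```bash
python3 w.py; python3 go.py 523.7,-246.4,17,-26
```

```text
[ 0.18  0.1  -0.61] [0.12 0.08 0.09] 8.8
t 8.8 p [ 525.  -246.8   49.1] rot [-90.   -0.6 -26. ] F [ 0.89 -0.26 -0.47] gap 0.441
dx dy dz roll [-0.0016  0.0321 -0.0002] -0.0 dist 32.0
```

Case B is about 0.6 N, also empty, so it should be C. Set B down.

arm_command(
  targets=[
    {"hand": -1, "dx": 0, "dy": 0.018, "dz": 0, "roll": 0},
    {"hand": -1, "dx": 0, "dy": 0.03, "dz": 0, "roll": 0},
    {"hand": -1, "dx": 0, "dy": 0.03, "dz": 0, "roll": 0},
    {"hand": 1, "dx": 0, "dy": 0.03, "dz": 0, "roll": 0},
    {"hand": 1, "dx": 0, "dy": 0.03, "dz": 0, "roll": 0},
    {"hand": 1, "dx": 0, "dy": 0.03, "dz": 0, "roll": 0},
    {"hand": 1, "dx": 0, "dy": 0.0, "dz": 0, "roll": 0},
    {"hand": 1, "dx": 0, "dy": -0.05, "dz": 0, "roll": 0},
    {"hand": 1, "dx": 0, "dy": -0.07, "dz": 0, "roll": 0},
  ],
)

```text
time: 9.93
eef_pos: [525.9, -247.4, 122.3]
tcp_rot: [-90.0, -0.8, -26.0]
force: [0.7, -0.4, -0.5]
finger_gap: 1.001
```

```bash
python3 go.py 460.5,-377,110,-12.5 460.5,-377,17,-12.5
```

```text
t 9.93 p [ 525.9 -247.4  122.3] rot [-90.   -0.8 -26. ] F [ 0.72 -0.41 -0.5 ] gap 1.001
dx dy dz roll [-0.0022  0.0124 -0.1451] -0.236 dist 146.0
t 9.93 p [ 525.9 -247.4  122.3] rot [-90.   -0.8 -26. ] F [ 0.72 -0.41 -0.5 ] gap 1.001
dx dy dz roll [-0.0035  0.1054 -0.1451] -0.236 dist 179.0
```

arm_command(
  targets=[
    {"hand": 1, "dx": -0.003, "dy": 0.012, "dz": -0.145, "roll": -0.236},
    {"hand": 1, "dx": -0.003, "dy": 0.012, "dz": -0.145, "roll": -0.236},
    {"hand": 1, "dx": -0.003, "dy": 0.012, "dz": -0.145, "roll": -0.236},
    {"hand": 1, "dx": -0.003, "dy": 0.012, "dz": -0.145, "roll": -0.236},
    {"hand": 1, "dx": -0.003, "dy": 0.012, "dz": -0.145, "roll": -0.236},
    {"hand": 1, "dx": -0.0035, "dy": 0.06, "dz": -0.145, "roll": -0.236},
    {"hand": 1, "dx": -0.0035, "dy": 0.095, "dz": -0.145, "roll": -0.236},
    {"hand": 1, "dx": -0.0035, "dy": 0.105, "dz": -0.145, "roll": -0.236},
    {"hand": 1, "dx": -0.0035, "dy": 0.105, "dz": -0.145, "roll": -0.236},
    {"hand": -1, "dx": -0.0035, "dy": 0.105, "dz": -0.145, "roll": -0.236},
  ],
  force=30,
)

```text
time: 11.18
eef_pos: [461.9, -377.7, 19.1]
tcp_rot: [-90.3, -0.9, -12.4]
force: [0.3, -0.6, 0.3]
finger_gap: 0.818
```

arm_command(
  targets=[
    {"hand": -1, "dx": 0, "dy": 0, "dz": 0, "roll": 0},
    {"hand": -1, "dx": 0, "dy": 0, "dz": 0, "roll": 0},
    {"hand": -1, "dx": 0, "dy": 0, "dz": 0, "roll": 0},
    {"hand": -1, "dx": 0, "dy": -0.015, "dz": 0, "roll": 0},
    {"hand": -1, "dx": 0, "dy": -0.03, "dz": 0, "roll": 0},
    {"hand": -1, "dx": 0, "dy": -0.03, "dz": 0, "roll": 0},
    {"hand": -1, "dx": 0, "dy": -0.03, "dz": 0, "roll": 0},
    {"hand": -1, "dx": 0, "dy": -0.03, "dz": 0, "roll": 0},
  ],
)

```text
time: 12.18
eef_pos: [461.0, -377.0, 48.5]
tcp_rot: [-90.3, -0.9, -12.4]
force: [0.6, 0.3, -2.4]
finger_gap: 0.443
```

```bash
python3 w.py
python3 - <<'E'
from h import *
s=st()
f,W,(K,R,t)=cap('top')
for n,(u,v) in dict(a=(397,329),b=(479,313),c=(547,349)).items():
    u,v=int(u/1.4),int(v/1.4); w=W[v-25:v+25,u-25:u+25].reshape(-1,3)
    m=(abs(w[:,2]-54)<5)&(np.hypot(*(w[:,:2]-W[v,u,:2]).T)<48); print(n,m.sum(), w[m].mean(0).round(1) if m.sum() else '')
f,W,_=cap('scene'); save('held',f[250:420,60:300],3)
E
```

```text
[ 0.11  0.12 -1.96] [0.14 0.1  0.12] 12.875
time 12.875
joint_positions [-45.51   29.675 -10.925  48.443   0.255 -33.058]
eef_pos [ 461.449 -377.446   49.128]
tcp_rot [-90.309  -0.941 -12.448]
force [ 0.867  0.066 -2.329]
torque [-0.053  0.03   0.018]
finger_gap 0.439
a 351 [490.7 -93.4  54.7]
b 346 [ 523.4 -247.1   54.8]
c 11 [ 449.7 -354.7   54.1]
```

View pics/held.png

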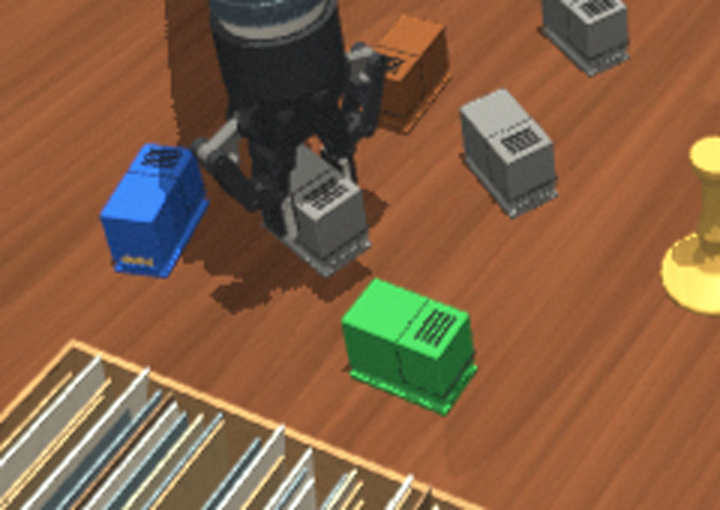

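Case C weighs about 1.96 N, so it is the loaded one. In the close-up it is held square with its ribs at the far end (325,190), and A and B still stand where they were. Lift and carry it over the shoe.

arm_command(
  targets=[
    {"hand": -1, "dx": 0, "dy": -0.04, "dz": 0, "roll": 0},
    {"hand": -1, "dx": 0, "dy": -0.09, "dz": 0, "roll": 0},
    {"hand": -1, "dx": 0, "dy": -0.14, "dz": 0, "roll": 0},
    {"hand": -1, "dx": 0, "dy": -0.19, "dz": 0, "roll": 0},
    {"hand": -1, "dx": 0, "dy": -0.215, "dz": 0, "roll": 0},
    {"hand": -1, "dx": 0, "dy": -0.215, "dz": 0, "roll": 0},
  ],
)

```text
time: 13.72
eef_pos: [459.4, -376.7, 266.5]
tcp_rot: [-90.5, -1.2, -12.4]
force: [0.6, 0.3, -3.0]
finger_gap: 0.435
```

```bash
python3 go.py 570.3,145,260,7.2
```

```text
t 13.72 p [ 459.4 -376.7  266.5] rot [-90.5  -1.2 -12.4] F [ 0.61  0.31 -3.03] gap 0.435
dx dy dz roll [-0.0042  0.002   0.5333] -0.343 dist 533.0
```

arm_command(
  targets=[
    {"hand": -1, "dx": 0, "dy": 0, "dz": 0.03, "roll": -0.02},
    {"hand": -1, "dx": 0, "dy": 0, "dz": 0.08, "roll": -0.05},
    {"hand": -1, "dx": 0, "dy": 0, "dz": 0.14, "roll": -0.09},
    {"hand": -1, "dx": 0, "dy": 0, "dz": 0.2, "roll": -0.13},
    {"hand": -1, "dx": -0.002, "dy": 0, "dz": 0.26, "roll": -0.17},
    {"hand": -1, "dx": -0.002, "dy": 0, "dz": 0.32, "roll": -0.21},
    {"hand": -1, "dx": -0.003, "dy": 0, "dz": 0.38, "roll": -0.25},
    {"hand": -1, "dx": -0.004, "dy": 0, "dz": 0.44, "roll": -0.29},
    {"hand": -1, "dx": -0.004, "dy": 0, "dz": 0.49, "roll": -0.32},
    {"hand": -1, "dx": -0.004, "dy": 0, "dz": 0.52, "roll": -0.343},
  ],
)

```text
time: 14.98
eef_pos: [566.6, 134.4, 259.5]
tcp_rot: [-90.8, -0.8, 7.4]
force: [-0.7, -0.8, -2.2]
finger_gap: 0.449
```

arm_command(
  targets=[
    {"hand": -1, "dx": 0, "dy": 0, "dz": 0, "roll": 0},
    {"hand": -1, "dx": 0, "dy": 0, "dz": 0, "roll": 0},
  ],
)

```text
time: 15.22
eef_pos: [565.6, 134.1, 257.6]
tcp_rot: [-90.9, -0.6, 7.4]
force: [-0.5, -0.4, -1.5]
finger_gap: 0.436
```

```bash
python3 w.py;python3 go.py 570.3,145,260,7.2
python3 - <<'E'
from h import *
f,W,_=cap('scene'); save('hover',f[100:270,230:400],4)
f,W,_=cap('top');  m=W[140:260,120:260]; 
k=(abs(m[...,2]-295)<12); print('case top?',k.sum(),np.nanmedian(m[k],0))
E
```

```text
[ 0.14 -0.11 -2.01] [0.15 0.11 0.13] 15.925
t 15.93 p [566.7 134.4 259.6] rot [-90.8  -0.8   7.4] F [ 1.16  0.75 -1.82] gap 0.441
dx dy dz roll [ 0.005  -0.0005  0.01  ] 0.003 dist 11.0
case top? 217 [540.51049197 127.19196671 293.70074939]
```

View pics/hover.png

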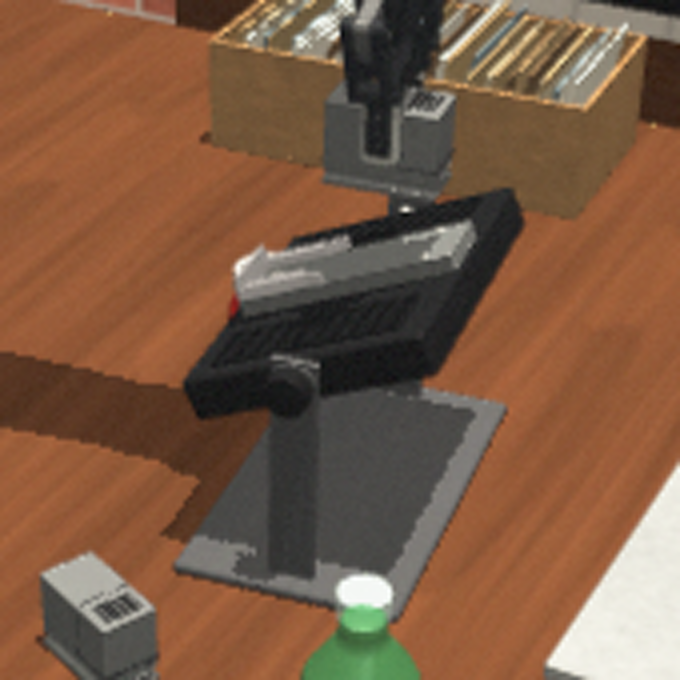

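The picture shows the case level over the upper plate (case at (390,140), shoe from (240,280) to (470,230)). Lower to just above first touch.

arm_command(
  targets=[
    {"hand": -1, "dx": 0.003, "dy": 0, "dz": 0.01, "roll": 0},
    {"hand": -1, "dx": 0.003, "dy": 0.015, "dz": 0.01, "roll": 0},
    {"hand": -1, "dx": 0.003, "dy": 0.03, "dz": 0.01, "roll": 0},
    {"hand": -1, "dx": 0.003, "dy": 0.033, "dz": 0.01, "roll": 0},
    {"hand": -1, "dx": 0.003, "dy": 0.033, "dz": 0.01, "roll": 0},
  ],
  force=20,
)

```text
time: 16.65
eef_pos: [568.6, 144.4, 226.2]
tcp_rot: [-90.8, -0.7, 7.4]
force: [-0.2, -0.8, -1.7]
finger_gap: 0.44
```

```bash
python3 go.py 568.8,144.8,222,7.2
```

```text
t 16.65 p [568.6 144.4 226.2] rot [-90.8  -0.7   7.4] F [-0.2  -0.84 -1.67] gap 0.44
dx dy dz roll [0.0002 0.0042 0.0004] 0.004 dist 4.0
```

arm_command(
  targets=[
    {"hand": -1, "dx": 0, "dy": 0.003, "dz": 0, "roll": 0},
    {"hand": -1, "dx": -0.002, "dy": 0.006, "dz": 0, "roll": 0},
    {"hand": -1, "dx": -0.005, "dy": 0.009, "dz": 0, "roll": 0},
    {"hand": -1, "dx": -0.005, "dy": 0.009, "dz": 0, "roll": 0},
  ],
  force=20,
)

```text
time: 17.15
eef_pos: [564.7, 143.8, 218.5]
tcp_rot: [-90.8, -0.9, 7.4]
force: [0.5, 0.1, 3.5]
finger_gap: 0.444
```

```bash
python3 go.py 549.3,141.9,201.7,7.2; python3 -c "
from h import *
s=st()"
```

```text
t 17.15 p [564.7 143.8 218.5] rot [-90.8  -0.9   7.4] F [0.47 0.06 3.55] gap 0.444
dx dy dz roll [-0.0158  0.0166  0.0003] 0.003 dist 23.0
time 17.15
joint_positions [ 8.503 21.945  3.216 70.367 -0.844  1.103]
eef_pos [564.697 143.8   218.513]
tcp_rot [-90.826  -0.92    7.399]
force [0.474 0.062 3.548]
torque [ 0.152 -0.359  0.061]
finger_gap 0.444
```

arm_command(
  targets=[
    {"hand": -1, "dx": -0.003, "dy": 0.003, "dz": 0, "roll": 0},
    {"hand": -1, "dx": -0.006, "dy": 0.006, "dz": 0, "roll": 0},
    {"hand": -1, "dx": -0.008, "dy": 0.008, "dz": 0, "roll": 0},
  ],
  force=20,
)

```text
time: 17.52
eef_pos: [559.3, 143.1, 213.1]
tcp_rot: [-90.8, -1.3, 7.4]
force: [1.6, 0.4, 8.3]
finger_gap: 0.438
```

```bash
python3 go.py 549.3,141.9,201.7,7.2
python3 - <<'E'
from h import *
f,W,_=cap('scene'); save('drag',f[100:270,230:400],4)
E
```

```text
t 17.52 p [559.3 143.1 213.1] rot [-90.8  -1.3   7.4] F [1.64 0.45 8.34] gap 0.438
dx dy dz roll [-0.0103  0.0112  0.0003] 0.003 dist 15.0
```

View pics/drag.png

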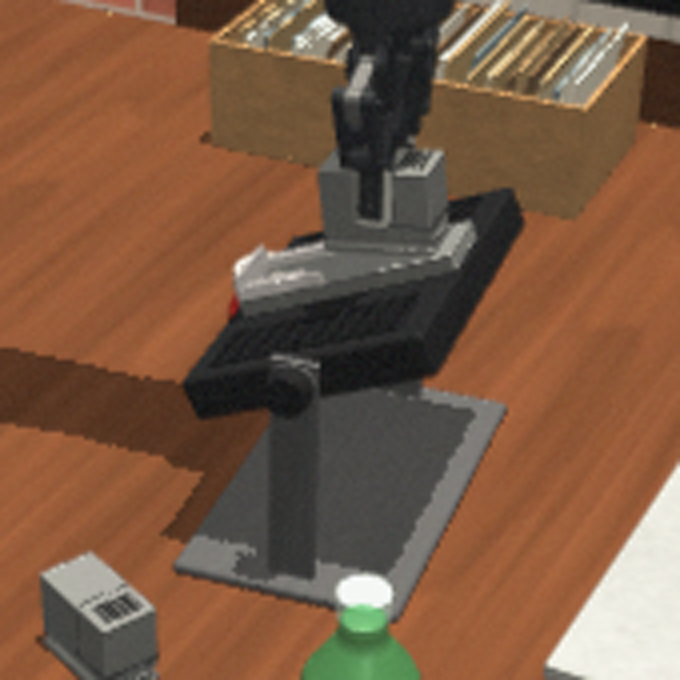

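The picture shows the tail down on the plate at (445,245) and the case starting to pitch. The head hasn't moved. Continue.

arm_command(
  targets=[
    {"hand": -1, "dx": -0.003, "dy": 0.003, "dz": 0, "roll": 0},
    {"hand": -1, "dx": -0.006, "dy": 0.006, "dz": 0, "roll": 0},
    {"hand": -1, "dx": -0.006, "dy": 0.006, "dz": 0, "roll": 0},
  ],
  force=20,
)

```text
time: 17.95
eef_pos: [555.1, 142.5, 209.1]
tcp_rot: [-90.8, -1.6, 7.4]
force: [1.2, 0.5, 7.0]
finger_gap: 0.436
```

```bash
python3 go.py 549.3,141.9,201.7,7.2
```

```text
t 17.95 p [555.1 142.5 209.1] rot [-90.8  -1.6   7.4] F [1.17 0.53 6.96] gap 0.436
dx dy dz roll [-0.006   0.0072  0.0002] 0.003 dist 9.0
```

arm_command(
  targets=[
    {"hand": -1, "dx": -0.003, "dy": 0.003, "dz": 0, "roll": 0},
    {"hand": -1, "dx": -0.005, "dy": 0.006, "dz": 0, "roll": 0},
    {"hand": -1, "dx": -0.006, "dy": 0.0075, "dz": 0, "roll": 0},
    {"hand": -1, "dx": -0.006, "dy": 0.0075, "dz": 0, "roll": 0},
  ],
  force=20,
)

```text
time: 18.45
eef_pos: [551.3, 142.0, 203.8]
tcp_rot: [-90.8, -2.0, 7.4]
force: [0.6, -0.1, 8.5]
finger_gap: 0.438
```

```bash
cat > look.py <<'E'
# case top plane & edges in shoe frame (top cam)
from h import *
seat=np.array([510.8,137.5,162.2]); n=np.array([-.3976,-.0545,.9159])
hx=np.array([np.cos(np.radians(7.2)),np.sin(np.radians(7.2)),0]); x=hx-n*(hx@n); x/=np.linalg.norm(x); y=np.cross(n,x)
E3=np.stack([x,y,n])
def look(name):
    for c in('top','scene'):
        f,W,_=cap(c); Q=(W-seat)@E3.T
        g=f.astype(int); gray=(g.max(2)-g.min(2)<15)&(g.mean(2)>85)
        m=gray&(abs(Q[...,1])<34)&(Q[...,0]>-40)&(Q[...,0]<120)&(Q[...,2]>25)&(Q[...,2]<75)
        q=Q[m]; 
        if len(q)<30: print(c,len(q)); continue
        k=np.abs(q[:,2]-np.median(q[:,2]))<20; A=np.c_[q[k,0],q[k,1],np.ones(k.sum())]
        for _ in range(6):
            co=np.linalg.lstsq(A,q[k,2],rcond=None)[0]; r=q[:,2]-np.c_[q[:,0],q[:,1],np.ones(len(q))]@co
            k=abs(r)<max(3,2*r[k].std()*.8); A=np.c_[q[k,0],q[k,1],np.ones(k.sum())]
        print(c,len(q),k.sum(),'slope dz/dx,dz/dy',co[:2].round(3),'z0',(co@[q[k,0].mean(),q[k,1].mean(),1]).round(1),'x',np.percentile(q[k,0],[1,99]).round(1),'y',np.percentile(q[k,1],[1,99]).round(1))
        if c=='scene': save(name,f[100:270,230:400],4)
        else: save(name+'t',f[160:255,130:250],6)
E
python3 go.py 549.3,141.9,201.7,7.2; python3 -c "
from look import *
look('flat')"
```

```text
t 18.45 p [551.3 142.  203.8] rot [-90.8  -2.    7.4] F [ 0.65 -0.1   8.5 ] gap 0.438
dx dy dz roll [-0.0021  0.002   0.0002] 0.003 dist 3.0
top 155 121 slope dz/dx,dz/dy [-0.088 -0.066] z0 57.8 x [27.4 54.2] y [-19.   16.3]
scene 160 88 slope dz/dx,dz/dy [-0.169  0.122] z0 50.7 x [32.7 98.9] y [-26.5  16.5]
```

View pics/flat.png

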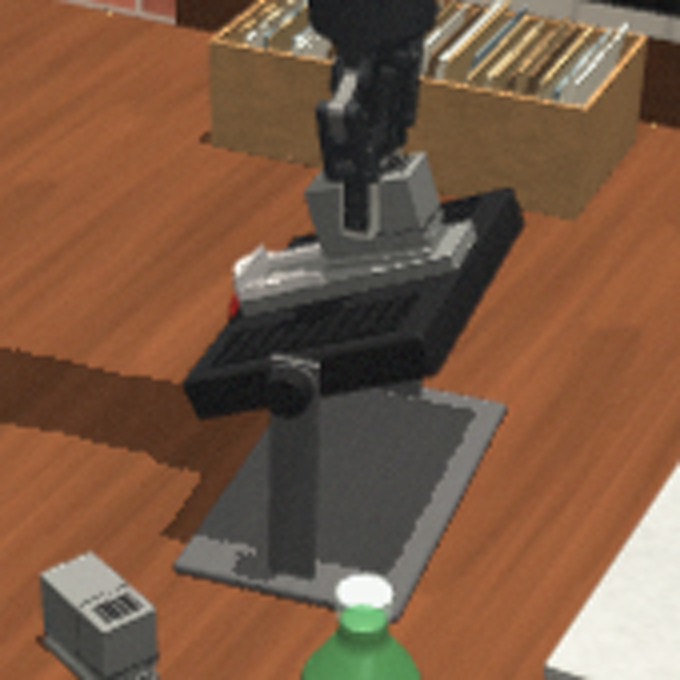

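Nearly flat, with about 5° to go (case at (375,210), head unmoved). A little more.

arm_command(
  targets=[
    {"hand": -1, "dx": -0.002, "dy": 0.003, "dz": 0, "roll": 0},
    {"hand": -1, "dx": -0.004, "dy": 0.005, "dz": 0, "roll": 0},
    {"hand": -1, "dx": -0.004, "dy": 0.005, "dz": 0, "roll": 0},
  ],
  force=20,
)

```text
time: 18.92
eef_pos: [549.6, 141.8, 201.0]
tcp_rot: [-90.8, -2.3, 7.4]
force: [0.7, -0.1, 7.4]
finger_gap: 0.441
```

```bash
python3 go.py 549.3,141.9,201.7,7.2; python3 -c "
from look import *
look('flat2')"
```

```text
t 18.93 p [549.6 141.8 201. ] rot [-90.8  -2.3   7.4] F [ 0.69 -0.12  7.45] gap 0.441
dx dy dz roll [-0.0003 -0.0007  0.0002] 0.003 dist 1.0
top 150 118 slope dz/dx,dz/dy [ 0.019 -0.004] z0 55.3 x [24.2 49.8] y [-19.4  16.3]
scene 156 82 slope dz/dx,dz/dy [-0.107  0.089] z0 50.3 x [28.2 95.7] y [-26.2  23.9]
```

View pics/flat2t.png

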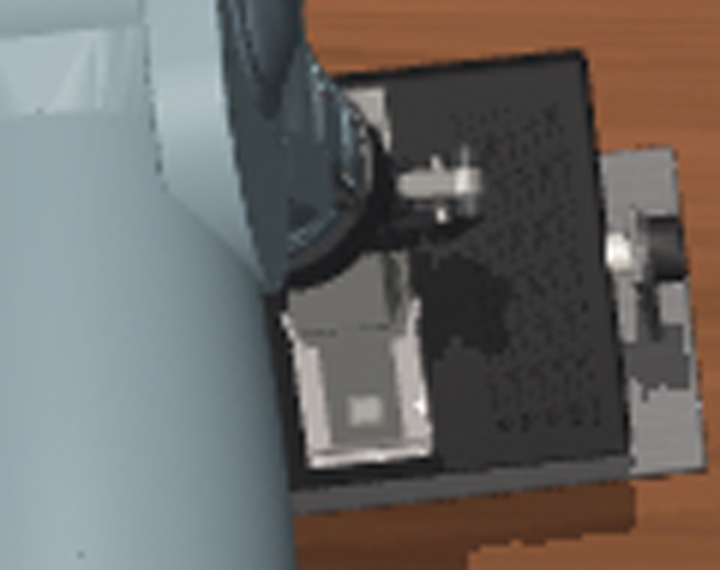

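The top crop shows the case flat (dz/dx≈0.02, z0≈55). Its leading top edge is at row ~328, just above the flare at (285,315)–(415,300). The camera puts it about 1.5 mm to the right of the rail centre, so I shift it left 1.3 mm, firm the grip and slide down.

```bash
python3 go.py 549.4,143.1,201,7.2 535.8,141.4,195,7.2
```

```text
t 19.02 p [549.6 141.8 201. ] rot [-90.8  -2.3   7.4] F [ 0.43 -0.88  8.03] gap 0.442
dx dy dz roll [-0.      0.      0.0013] 0.003 dist 1.0
t 19.02 p [549.6 141.8 201. ] rot [-90.8  -2.3   7.4] F [ 0.43 -0.88  8.03] gap 0.442
dx dy dz roll [-0.014   0.0055  0.0015] 0.003 dist 15.0
```

arm_command(
  targets=[
    {"hand": -1, "dx": 0, "dy": 0, "dz": 0.0008, "roll": 0},
    {"hand": -1, "dx": 0, "dy": 0, "dz": 0.0015, "roll": 0.003},
    {"hand": -1, "dx": -0.004, "dy": 0.0016, "dz": 0.0015, "roll": 0.003},
    {"hand": -1, "dx": -0.008, "dy": 0.0032, "dz": 0.0015, "roll": 0.003},
    {"hand": -1, "dx": -0.012, "dy": 0.0047, "dz": 0.0015, "roll": 0.003},
    {"hand": -1, "dx": -0.014, "dy": 0.0055, "dz": 0.0015, "roll": 0.003},
  ],
  force=60,
)

```text
time: 19.77
eef_pos: [535.7, 141.6, 195.1]
tcp_rot: [-90.7, -2.4, 7.2]
force: [0.8, 0.2, 4.8]
finger_gap: 0.438
```

```bash
python3 -c "
from look import *
look('sl1')
st()"; python3 go.py 526.7,140.2,191,7.2
```

```text
top 141 113 slope dz/dx,dz/dy [0.022 0.036] z0 55.5 x [ 9.2 34.8] y [-17.4  17.2]
scene 150 84 slope dz/dx,dz/dy [-0.135  0.11 ] z0 49.1 x [13.1 80. ] y [-23.9  16.9]
time 19.875
joint_positions [ 8.693 17.879 -6.198 63.628 -0.802  1.463]
eef_pos [535.482 141.516 195.044]
tcp_rot [-90.743  -2.315   7.23 ]
force [-0.027  1.003  3.961]
torque [ 0.281 -0.293  0.014]
finger_gap 0.434
t 19.88 p [535.5 141.5 195. ] rot [-90.7  -2.3   7.2] F [-0.03  1.    3.96] gap 0.434
dx dy dz roll [-0.009   0.0037 -0.0002] 0.001 dist 10.0
```

arm_command(
  targets=[
    {"hand": -1, "dx": -0.003, "dy": 0.0014, "dz": 0, "roll": 0},
    {"hand": -1, "dx": -0.006, "dy": 0.0026, "dz": 0, "roll": 0},
    {"hand": -1, "dx": -0.01, "dy": 0.0042, "dz": 0, "roll": 0},
    {"hand": -1, "dx": -0.01, "dy": 0.0042, "dz": 0, "roll": 0},
  ],
)

```text
time: 20.38
eef_pos: [528.0, 140.6, 191.1]
tcp_rot: [-90.7, -2.6, 7.2]
force: [4.9, 1.6, 2.3]
finger_gap: 0.436
```

```bash
python3 -c "
from look import *
look('sl2')
st()"; python3 go.py 517.6,139.1,187,7.2
```

```text
top 129 110 slope dz/dx,dz/dy [-0.013 -0.043] z0 54.8 x [ 0.4 24.1] y [-18.3  17.5]
scene 159 90 slope dz/dx,dz/dy [-0.121  0.062] z0 48.8 x [ 4.8 72.3] y [-25.4  22.9]
time 20.475
joint_positions [ 8.706 16.922 -8.142 62.39  -0.789  1.475]
eef_pos [527.96  140.557 191.088]
tcp_rot [-90.723  -2.566   7.23 ]
force [5.615 1.405 1.649]
torque [ 0.511 -1.689  0.113]
finger_gap 0.439
t 20.48 p [528.  140.6 191.1] rot [-90.7  -2.6   7.2] F [5.61 1.41 1.65] gap 0.439
dx dy dz roll [-0.0106  0.0036 -0.0001] 0.001 dist 11.0
```

arm_command(
  targets=[
    {"hand": -1, "dx": -0.004, "dy": 0.0016, "dz": 0, "roll": 0},
    {"hand": -1, "dx": -0.008, "dy": 0.003, "dz": 0, "roll": 0},
    {"hand": -1, "dx": -0.008, "dy": 0.003, "dz": 0, "roll": 0},
  ],
)

```text
time: 20.85
eef_pos: [520.5, 139.7, 187.8]
tcp_rot: [-90.7, -2.6, 7.2]
force: [4.7, 0.9, 2.4]
finger_gap: 0.436
```

```bash
python3 -c "
from look import *
look('sl3')
st()"; python3 go.py 517.6,139.1,187,7.2
```

```text
top 122 95 slope dz/dx,dz/dy [-0.061 -0.011] z0 54.2 x [-7.9 15.9] y [-18.1  17. ]
scene 154 87 slope dz/dx,dz/dy [-0.116  0.109] z0 48.8 x [-3.4 63.4] y [-25.2  20.9]
time 20.95
joint_positions [ 8.73  16.146 -9.711 61.549 -0.772  1.491]
eef_pos [520.507 139.738 187.783]
tcp_rot [-90.704  -2.612   7.238]
force [4.935 1.366 1.96 ]
torque [ 0.603 -1.52   0.071]
finger_gap 0.444
t 20.95 p [520.5 139.7 187.8] rot [-90.7  -2.6   7.2] F [4.94 1.37 1.96] gap 0.444
dx dy dz roll [-0.003   0.0007 -0.0003] 0.001 dist 3.0
```

View pics/sl3t.png

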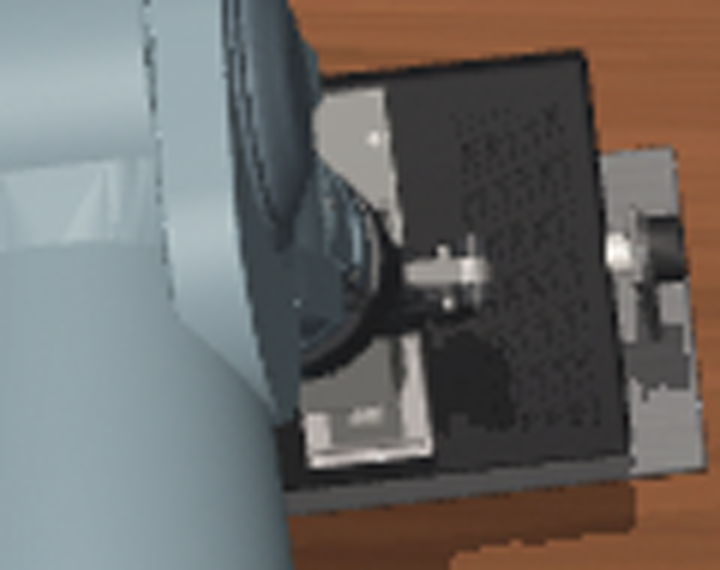

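Sliding freely between the rails: leading top edge at row ~410, friction steady at about 5 N, head still. Continue.

arm_command(
  targets=[
    {"hand": -1, "dx": -0.005, "dy": 0.002, "dz": 0, "roll": 0},
    {"hand": -1, "dx": -0.01, "dy": 0.0038, "dz": 0, "roll": 0},
    {"hand": -1, "dx": -0.015, "dy": 0.0057, "dz": 0, "roll": 0},
    {"hand": -1, "dx": -0.015, "dy": 0.0057, "dz": 0, "roll": 0},
  ],
  force=80,
)

```text
time: 21.45
eef_pos: [506.2, 137.9, 181.5]
tcp_rot: [-90.7, -2.7, 7.2]
force: [5.1, 1.0, 3.0]
finger_gap: 0.432
```

```bash
python3 -c "
from look import *
look('sl4')
st()"
```

```text
top 110 86 slope dz/dx,dz/dy [-0.027  0.006] z0 53.7 x [-24.1  -1. ] y [-17.7  16.2]
scene 137 78 slope dz/dx,dz/dy [-0.109  0.053] z0 49.6 x [-19.   48.1] y [-26.1  23.2]
time 21.55
joint_positions [  8.764  14.706 -12.617  60.038  -0.769   1.521]
eef_pos [506.166 137.859 181.522]
tcp_rot [-90.699  -2.659   7.242]
force [5.029 0.838 2.618]
torque [ 0.527 -1.492  0.062]
finger_gap 0.439
```

arm_command(
  targets=[
    {"hand": -1, "dx": -0.004, "dy": 0.0015, "dz": 0, "roll": 0},
    {"hand": -1, "dx": -0.008, "dy": 0.003, "dz": 0, "roll": 0},
    {"hand": -1, "dx": -0.008, "dy": 0.003, "dz": 0, "roll": 0},
  ],
  force=80,
)

```text
time: 21.92
eef_pos: [498.5, 136.8, 178.1]
tcp_rot: [-90.7, -2.7, 7.2]
force: [5.4, 0.3, 2.1]
finger_gap: 0.435
```

```bash
python3 -c "
from look import *
look('sl5')
st()"
```

```text
top 98 72 slope dz/dx,dz/dy [ 0.115 -0.054] z0 54.5 x [-31.8  -6.9] y [-17.8  15.6]
scene 137 82 slope dz/dx,dz/dy [-0.135  0.064] z0 48.1 x [-26.7  39.6] y [-25.7  21.2]
time 22.025
joint_positions [  8.783  13.948 -14.145  59.246  -0.772   1.534]
eef_pos [498.479 136.835 178.144]
tcp_rot [-90.7    -2.681   7.248]
force [4.83  1.32  3.499]
torque [ 0.506 -1.464  0.147]
finger_gap 0.433
```

arm_command(
  targets=[
    {"hand": -1, "dx": -0.003, "dy": 0.0012, "dz": 0, "roll": 0},
    {"hand": -1, "dx": -0.005, "dy": 0.0019, "dz": 0, "roll": 0},
    {"hand": -1, "dx": -0.005, "dy": 0.0019, "dz": 0, "roll": 0},
  ],
  force=80,
)

```text
time: 22.4
eef_pos: [496.2, 136.6, 177.1]
tcp_rot: [-90.7, -3.0, 7.2]
force: [9.2, 2.3, 3.2]
finger_gap: 0.435
```

```bash
python3 -c "
from look import *
look('sl6')
st()"
```

```text
top 91 76 slope dz/dx,dz/dy [-0.082  0.018] z0 54.0 x [-34.2 -12.3] y [-17.6  13.5]
scene 135 77 slope dz/dx,dz/dy [-0.114  0.082] z0 49.3 x [-29.1  37.5] y [-25.5  24.2]
time 22.5
joint_positions [  8.795  13.469 -14.953  58.61   -0.777   1.545]
eef_pos [496.165 136.556 177.107]
tcp_rot [-90.696  -2.988   7.248]
force [9.113 2.174 2.849]
torque [ 0.56  -2.052  0.125]
finger_gap 0.436
```

arm_command(
  targets=[
    {"hand": -1, "dx": -0.003, "dy": 0.0012, "dz": 0, "roll": 0},
    {"hand": -1, "dx": -0.005, "dy": 0.0019, "dz": 0, "roll": 0},
    {"hand": -1, "dx": -0.007, "dy": 0.0027, "dz": 0, "roll": 0},
    {"hand": -1, "dx": -0.007, "dy": 0.0027, "dz": 0, "roll": 0},
  ],
  force=100,
)

```text
time: 23.0
eef_pos: [495.9, 136.5, 177.4]
tcp_rot: [-90.7, -3.8, 7.2]
force: [14.6, 2.1, 6.2]
finger_gap: 0.435
```

```bash
python3 -c "
from look import *
look('sl7')
st()"
```

```text
top 84 62 slope dz/dx,dz/dy [-0.265 -0.046] z0 54.4 x [-33.7   3.8] y [-18.2  13.5]
scene 147 83 slope dz/dx,dz/dy [-0.095  0.069] z0 50.1 x [-31.   36.5] y [-26.8  19.4]
time 23.1
joint_positions [  8.803  12.767 -15.884  57.601  -0.79    1.546]
eef_pos [495.842 136.506 177.367]
tcp_rot [-90.688  -3.768   7.253]
force [15.191  3.128  6.238]
torque [ 0.708 -3.071  0.236]
finger_gap 0.431
```

View pics/sl7.png

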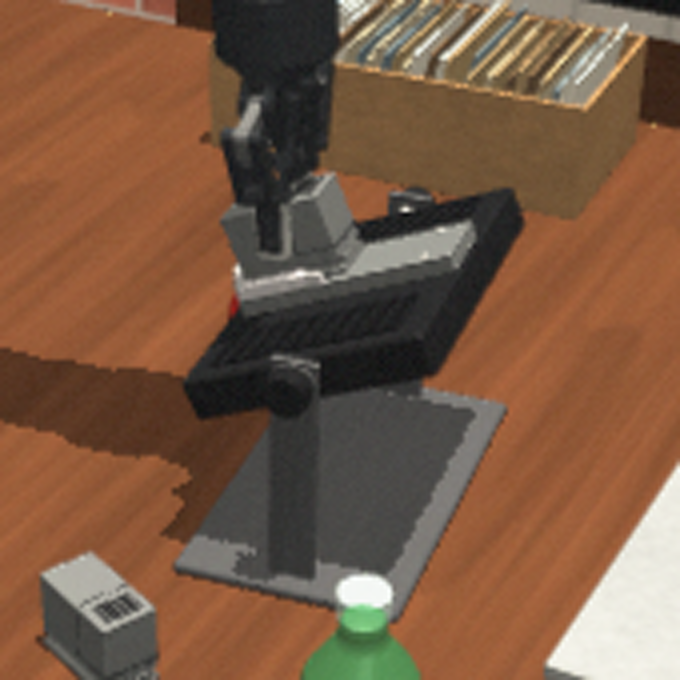

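The picture shows the case down at the stop end (230,270) and the head aim unchanged. The force rose to about 16 N with no motion, so this is probably the stop. One slightly firmer push, then a pull test.

arm_command(
  targets=[
    {"hand": -1, "dx": -0.005, "dy": 0.002, "dz": 0, "roll": 0},
    {"hand": -1, "dx": -0.009, "dy": 0.0035, "dz": 0, "roll": 0},
    {"hand": -1, "dx": -0.009, "dy": 0.0035, "dz": 0, "roll": 0},
  ],
  force=100,
)

```text
time: 23.48
eef_pos: [495.7, 136.4, 177.3]
tcp_rot: [-90.7, -4.8, 7.2]
force: [20.1, 4.1, 4.5]
finger_gap: 0.431
```

arm_command(
  targets=[
    {"hand": -1, "dx": 0.003, "dy": -0.0012, "dz": 0, "roll": 0},
    {"hand": -1, "dx": 0.006, "dy": -0.0023, "dz": 0, "roll": 0},
    {"hand": -1, "dx": 0.006, "dy": -0.0023, "dz": 0, "roll": 0},
  ],
  force=40,
)

```text
time: 23.85
eef_pos: [498.0, 136.5, 177.9]
tcp_rot: [-90.7, -4.3, 7.2]
force: [-2.6, -1.0, -3.8]
finger_gap: 0.432
```

```bash
python3 -c "
from look import *
st()"
```

```text
time 23.85
joint_positions [  8.79   12.5   -16.196  56.989  -0.824   1.536]
eef_pos [497.952 136.526 177.893]
tcp_rot [-90.708  -4.335   7.249]
force [-2.552 -0.963 -3.775]
torque [-0.15   0.68   0.005]
finger_gap 0.432
```

arm_command(
  targets=[
    {"hand": -1, "dx": 0.003, "dy": -0.0012, "dz": 0, "roll": 0},
    {"hand": -1, "dx": 0.005, "dy": -0.0019, "dz": 0, "roll": 0},
    {"hand": -1, "dx": 0.005, "dy": -0.0019, "dz": 0, "roll": 0},
  ],
  force=40,
)

```text
time: 24.22
eef_pos: [498.5, 136.6, 177.8]
tcp_rot: [-90.7, -3.8, 7.3]
force: [-6.6, -1.2, -2.8]
finger_gap: 0.432
```

```bash
python3 -c "
from look import *
st()"
```

```text
time 24.225
joint_positions [  8.785  13.011 -15.504  57.708  -0.823   1.526]
eef_pos [498.455 136.571 177.792]
tcp_rot [-90.722  -3.797   7.256]
force [-6.615 -1.211 -2.786]
torque [-0.213  1.692  0.006]
finger_gap 0.432
```

arm_command(
  targets=[
    {"hand": -1, "dx": 0.004, "dy": -0.0015, "dz": 0, "roll": 0},
    {"hand": -1, "dx": 0.006, "dy": -0.0023, "dz": 0, "roll": 0},
    {"hand": -1, "dx": 0.006, "dy": -0.0023, "dz": 0, "roll": 0},
  ],
  force=60,
)

```text
time: 24.6
eef_pos: [498.5, 136.6, 178.0]
tcp_rot: [-90.7, -3.1, 7.3]
force: [-12.0, -1.8, -0.7]
finger_gap: 0.431
```

It held against a 12 N pull with no movement, so it is latched. Push lightly home, then release and rise.

arm_command(
  targets=[
    {"hand": -1, "dx": -0.004, "dy": 0.0015, "dz": 0, "roll": 0},
    {"hand": -1, "dx": -0.006, "dy": 0.0023, "dz": 0, "roll": 0},
    {"hand": -1, "dx": -0.006, "dy": 0.0023, "dz": 0, "roll": 0},
    {"hand": -1, "dx": -0.004, "dy": 0.0015, "dz": 0, "roll": 0},
    {"hand": -1, "dx": -0.002, "dy": 0.0008, "dz": 0, "roll": 0},
  ],
  force=40,
)

```text
time: 25.22
eef_pos: [496.3, 136.3, 177.1]
tcp_rot: [-90.7, -3.1, 7.3]
force: [-0.4, 0.2, -0.6]
finger_gap: 0.429
```

arm_command(
  targets=[
    {"hand": 1, "dx": 0, "dy": 0, "dz": 0, "roll": 0},
    {"hand": 1, "dx": 0, "dy": 0, "dz": 0, "roll": 0},
    {"hand": 1, "dx": 0, "dy": 0, "dz": 0, "roll": 0},
    {"hand": 1, "dx": 0, "dy": -0.015, "dz": 0, "roll": 0},
    {"hand": 1, "dx": 0, "dy": -0.04, "dz": 0, "roll": 0},
    {"hand": 1, "dx": 0, "dy": -0.08, "dz": 0, "roll": 0},
    {"hand": 1, "dx": 0, "dy": -0.12, "dz": 0, "roll": 0},
    {"hand": 1, "dx": 0, "dy": -0.13, "dz": 0, "roll": 0},
  ],
)

```text
time: 26.22
eef_pos: [490.6, 137.4, 311.0]
tcp_rot: [-90.7, -3.4, 7.3]
force: [-0.1, -0.5, -0.2]
finger_gap: 0.996
```

arm_command(
  targets=[
    {"hand": 1, "dx": 0, "dy": 0, "dz": -0.05, "roll": 0},
    {"hand": 1, "dx": 0, "dy": 0, "dz": -0.1, "roll": 0},
    {"hand": 1, "dx": 0, "dy": 0, "dz": -0.15, "roll": 0},
    {"hand": 1, "dx": 0, "dy": 0, "dz": -0.2, "roll": 0},
    {"hand": 1, "dx": 0, "dy": 0, "dz": -0.25, "roll": 0},
    {"hand": 1, "dx": 0, "dy": 0, "dz": -0.28, "roll": 0},
    {"hand": 1, "dx": 0, "dy": 0, "dz": -0.28, "roll": 0},
  ],
)

```text
time: 27.1
eef_pos: [525.7, -142.3, 313.7]
tcp_rot: [-90.7, -3.4, 7.1]
force: [-0.2, 0.6, 0.1]
finger_gap: 0.998
```

Run:
```python
from look import *
st(); look('end')
f,W,_=cap('top'); 
g=f.astype(int)
Q=(W-seat)@E3.T
m=(abs(Q[...,2]-54)<5)&(abs(Q[...,1])<40)&(abs(Q[...,0])<60); q=Q[m]; print('seated',m.sum(),np.percentile(q,[1,50,99],axis=0).round(1)); r=cv2.minAreaRect(q[:,:2].astype(np.float32)); print(r)
for n,(u,v) in dict(a=(397,329),b=(479,313)).items():
    u,v=int(u/1.4),int(v/1.4); w=W[v-25:v+25,u-25:u+25].reshape(-1,3)
    k=(abs(w[:,2]-54)<5)&(np.hypot(*(w[:,:2]-W[v,u,:2]).T)<48); print(n,k.sum(), w[k].mean(0).round(1))
W0=np.load('top.npz')['W']
hd=(g.sum(2)<225); s=np.zeros_like(hd); s[178:238,146:228]=1; k=hd&s&(abs(Q[...,2]+12)<8)
P=W[k]; c=P.mean(0); nn=np.linalg.svd(P-c)[2][2]; print('head n now',(nn*np.sign(nn[2])).round(3))
for n,(u,v) in dict(decanter=(424,218),candle=(489,216),tin=(180,377)).items(): print(n,W[int(v/1.4),int(u/1.4)].round())
```

```text
time 27.1
joint_positions [-22.428  14.501   6.705  78.924   1.057 -29.456]
eef_pos [ 525.666 -142.286  313.737]
tcp_rot [-90.694  -3.376   7.078]
force [-0.164  0.614  0.105]
torque [0.044 0.058 0.002]
finger_gap 0.998
top 495 365 slope dz/dx,dz/dy [ 0.005 -0.012] z0 53.4 x [-35.1  33.5] y [-19.2  17.6]
scene 175 112 slope dz/dx,dz/dy [-0.005 -0.015] z0 52.6 x [-30.9  35. ] y [-20.5  15.7]
seated 480 [[-34.6 -19.7  49.4]
 [ -0.   -1.4  53.6]
 [ 33.4  17.6  58. ]]
((-0.3906898498535156, -1.0289077758789062), (70.21324920654297, 37.95263671875), 0.29351136088371277)
a 0 [nan nan nan]
b 0 [nan nan nan]
head n now [-0.399 -0.053  0.915]
decanter [496. -89. 807.]
candle [ 498. -145.  807.]
tin [392. 304.  54.]<stdin>:9: RuntimeWarning: Mean of empty slice.
  ret = um.true_divide(
```

View pics/endt.png

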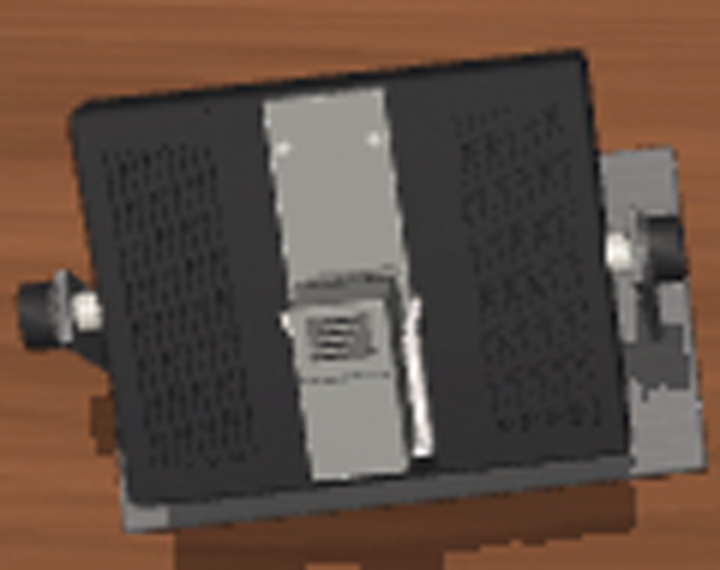

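The crop shows the case seated in the shoe at (350,390), centred within 0.4 mm of the seat along the slope. The head outline is exactly as at the start. Last check is the other objects in the scene camera, since the arm hides them from the top camera. Then I hand in.

Run:
```python
from h import *
f,W,_=cap('scene'); d=np.load('scene.npz'); f0,W0=d['f'],d['W']
for n,(x,y,r,zl) in dict(a=(491,-93,45,20),b=(524,-247,45,20),decanter=(679,-132,45,20),candle=(690,-250,50,8),tin=(392,304,45,20)).items():
    o=[]
    for w in(W0,W):
        k=(np.hypot(w[...,0]-x,w[...,1]-y)<r)&(w[...,2]>zl)&(w[...,2]<170); o.append((int(k.sum()),w[k].mean(0).round(1) if k.any() else None))
    print(n,o)
print(bot.job_done(), bot.read_state()['time'])
```

```text
a [(613, array([ 499.9, -101.2,   45.6])), (607, array([ 498.5, -102. ,   45.6]))]
b [(756, array([ 532.5, -254.5,   46.5])), (751, array([ 531.9, -255.4,   46.7]))]
decanter [(1459, array([ 689.8, -149. ,   86.3])), (1467, array([ 689.9, -148.9,   86.4]))]
candle [(1007, array([ 699.2, -261.9,   44.7])), (1012, array([ 699.3, -262. ,   44.5]))]
tin [(15, array([373.3, 298.7,  37.4])), (10, array([375.3, 287.9,  32.8]))]
the job is handed in; nothing more can be done
the job is handed in; nothing more can be done
```

The loaded battery case is fully home and latched in the shoe on the back of the lamp. I handed the job in at about 27 s, with the gripper clear of everything.

- **Which case:** I lifted and weighed all three. Case A read about 0.7 N and case B about 0.6 N, so both were empty. Case C read about 2.0 N, so it was the loaded one.
- **How it went in:** The tool can't tilt, so I pressed case C's trailing end on the plate to pivot it flat in the grip. Then I slid it down between the rails to the stop, pushing with no more than about 21 N.
- **Latch:** I couldn't see the latch under the seated case, so this rests on the pull test. It moved back about 2 mm, then held still against a 12 N pull. I pushed it lightly home again before letting go.
- **Last checks:**
  - The case sits within about 0.5 mm of the seat along the slope.
  - The lamp's aim is unchanged.
  - A and B are standing within about 2 mm of where they started.
  - The decanter and candlestick have not moved.
- **Weaker or failed checks:**
  - My first check of A, B, the decanter and the candlestick failed because the arm blocked the top camera. I repeated it with the scene camera.
  - The tin is almost hidden from the scene camera, so its reading there means little. The top camera gave the same tin reading as at the start.

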